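Lift the red-handled nest plate off its locating pins

TASK

Take hold of the nest plate with the red grip and lift it straight up off its two locating pins, keeping it level, then lower it flat onto the floor of the wooden tray with the dark red lining before letting go of it. The plate with the blue grip still carries its parts: leave it where it is.

Things in the scene. Friction and masses are not known exactly. Their poses are not given: they have to be found in the camera images.
- red_grip (a point): Loose aluminium nest plate, 120 (x) by 80 (y) by 10 mm, about 0.4 kg, two 12.5 mm holes 48 mm from its middle along +x and -x. In the middle of its top a red upright bar, 50 (x) by 16 (y) mm, 42 mm tall: grasp it across y. This point is in the bar, on the plate's centre line, 35 mm above the plate's underside, 17 mm below the bar's top. x along the bar, z up.
- fixture_red: Fixed dark steel block under the red-gripped plate, 140 (x) by 100 (y) by 20 mm tall; two upright 10 mm pins 48 mm from its middle along +x and -x reach 35 mm above its top. The plate lies flat on it, the pins through its holes: a 35 mm lift clears them. Origin: centre of the block's underside, on the table; z up.
- tray_floor (a point): Middle of the floor of the fixed, empty, open wooden tray with a dark red lining: 184 (x) by 144 (y) mm inside, 200 by 160 outside, wall tops 16 mm above this floor. The point is on the floor's upper face, 6 mm above the table; x along the tray's long side, z up. A plate lying flat in it has its grip point 35 mm above this point.
- blue_grip (a point): The same point on the other nest plate, of the same shape but with a blue bar and two brass bushes standing on it, on a fixture of its own like the first. To be left alone.
There are look-alikes about, which are no part of the job. What is shaped like the part that bears red_grip but green is not meant.

How it is judged:
By the outcome, as a careful person would: the job done as asked, in the order asked, and still so for the second after the job is handed in, with the robot touching nothing.
It also fails if it takes over 51 s, if anything falls off the work surface, if the arm or the gripper's body presses on something with over 40 N, if the wrist force passes 120 N, or if a joint passes its speed limit or range.

ROBOT

A 6-joint arm with a two-finger parallel gripper is mounted at the origin on the work surface. World frame = base frame: x ahead of the robot, y to its left, z up, the work surface at z = 0. Lengths are in m, angles in rad, forces in N, time in s.
With the tool pointing down it reaches from about 0.225 to 0.875 m from the base axis. Payload 3.4 kg.
Tool frame: the origin (TCP) lies on the centre line of the jaws, within the pads' length; the fingertips stand 17 mm ahead of it and the grasp point (between the pads) lies 2 mm behind it (manip.finger_overhang is the distance from the TCP to the fingertips, in m); y points along the fingers, x is the direction in which the jaws open and shut, and the axes are right-handed (so a half turn about y gives the same grasp; the last joint's range is limited). The gripper opens to 85 mm and grips with 20 to 120 N. Pads are 22 mm wide; open, the fingers measure 114 mm over their backs; the gripper's body (76 mm by 85 mm) begins 54 mm behind the grasp point. The pads swing forward as they close: fully open they stand 13 mm farther back than shut.
Start: joints at [-1.405, 0.276, 1.505, -0, 1.361, -0.121], TCP at [0.163, -0.552, 0.248] pointing down, gripper open.
Joint ranges: [-2.89, 2.89], [-0.75, 2.08], [0.22, 2.7], [-1.18, 4.32], [0.11, 2.71], [-2.7, 2.7]. Speed limits (rad/s): [2.57, 2.57, 3.14, 3.14, 3.14, 3.14].

INTERFACE

Orientations are given as a unit quaternion [w, x, y, z].
In Python, from rig import manip gives the robot as it stands.
- The arm moves only by the tool arm_command, never from a script. Its argument "commands" is a list of rows, each a list of 3 entries, a list of its own where there are three numbers: the finger opening in cm, from 0 to 8.54, then the shift along the world's x, y, z in cm, then the turn about the world's z in rad. A call has 1 to 12 rows; each row shifts and turns the commanded pose from where the row before left it; what a row does not reach is not made up. A row lasts 1/10 s, in which the tool goes at most 50 mm and 8.59 degrees, less where a joint would pass 70% of its speed; a pose out of reach is approached as far as the arm can. A call with a gripper value outside its range is refused whole. The fingers move at their own pace and stop on an object; "grip_force" is the grip in N (left out, the last holds). Time passes only in rows, so rows that do not move let the fingers close. It gives the time, the measured TCP pose, the force and the opening at its end, in the units of the state.
- manip.get_state(): the state, without advancing time (a new reading comes with each control period).
- manip.get_image(name): name is "side" or "top" or "wrist"; returns a dict with "pixels" (480x640x3 uint8, red, green, blue), "range_z" (480x640 float32, m along the optical axis (not along the pixel's ray), 0 where there is no reading), "intrinsics" (3x3 intrinsics, pixels), "R" (3x3) and "t" (3): a world point X has camera coordinates R X + t. Camera axes: x right, y down, z forward; pixel columns grow to the right and rows downward; lengths in m; the calibration is good to about 2 mm. A picture is of the moment at which its call begins.
- manip.sign_off(): hands the job in, once; it reports no verdict.
The state is a dict: "clock": time; "qpos": joint angles; "qd": joint speeds; "effort": joint torques, N m; "position": TCP position; "ee_rot": TCP orientation; "contact_force": force on the tool from outside, world axes, zero at the start; "moment": the same for the moment, N m; "width": finger opening in m.
Only numpy, scipy, OpenCV 4.12 (cv2) and the standard library are available. Lean on these libraries where they do the work, as an engineer would, in place of code of your own. Each camera call takes 0.05 s, during which the arm holds its last target.

## Working session

There is one attempt and no reset: what is moved stays moved. The work goes in short steps, Python scripts to look and compute and a tool call to move; the robot and the scene stay as the last step left them, time stands still between calls to the robot, and variables do not carry over. Pictures are saved under pics/ and viewed, and the job is handed in when it is done.

Besides the shell and the picture viewer there is one more tool, called after "Request:" as name(argument=value, ...) on one line, values as JSON. arm_command: Moves the arm, as the interface text tells. Its arguments: {"type":"object","properties":{"commands":{"type":"array"},"grip_force":{"type":"number"}},"required":["commands"]}

```bash
ls; mkdir -p pics; python3 - <<'E'
from rig import manip
import cv2,pickle
s=manip.get_state();print(s)
for n in("top","side"):
    d=manip.get_image(n);pickle.dump(d,open(f"pics/{n}0.pkl","wb"))
    cv2.imwrite(f"pics/{n}0.png",d["pixels"][:,:,::-1]);print(n,d["intrinsics"],d["R"],d["t"])
E
```

```text
pics
{'clock': 0.0, 'qpos': array([-1.40499435e+00,  2.76595579e-01,  1.50615591e+00,  2.12540667e-05,
        1.36068665e+00, -1.21009590e-01]), 'qd': array([ 0.00016745, -0.0007262 ,  0.00020449, -0.00035891, -0.00017507,
        0.00105193]), 'effort': array([ 5.91544904e-04, -4.16777623e+01, -2.45806468e+01, -7.30194733e-05,
        1.11208393e-02, -1.57485903e-05]), 'position': array([ 0.16257773, -0.55101256,  0.24743027]), 'ee_rot': array([ 0.56677993, -0.56586746,  0.42387771, -0.42294469]), 'contact_force': array([-0.07478046, -0.05455546,  0.08242142]), 'moment': array([ 0.04571416, -0.0699631 , -0.00767596]), 'width': 0.08537734585839626}
top [[501.82784926   0.         309.67015686]
 [  0.         501.82784926 235.9570795 ]
 [  0.           0.           1.        ]] [[-0.01234544 -0.99979036 -0.01633467]
 [-0.99617634  0.01371051 -0.08628282]
 [ 0.08648869  0.01520701 -0.99613676]] [0.01274497 0.53740201 1.07708024]
side [[563.05463452   0.         326.56715757]
 [  0.         563.05463452 248.46344404]
 [  0.           0.           1.        ]] [[-0.99244921 -0.12263057  0.00251014]
 [-0.08658679  0.68595859 -0.72247044]
 [ 0.08687511 -0.71723257 -0.69139725]] [0.52951781 0.09154173 1.05655269]
```

View pics/top0.png

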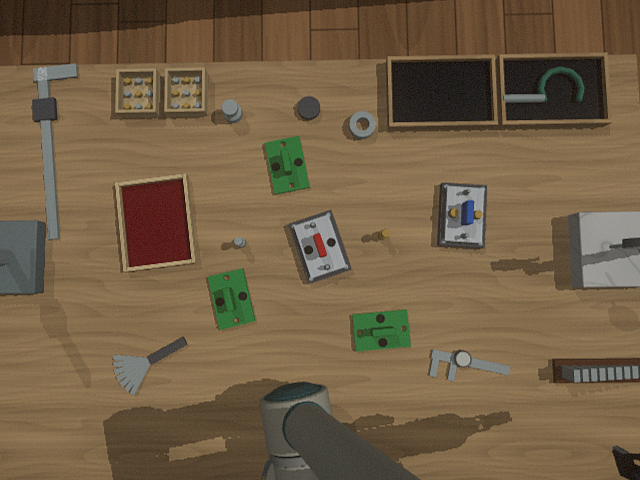

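View pics/side0.png

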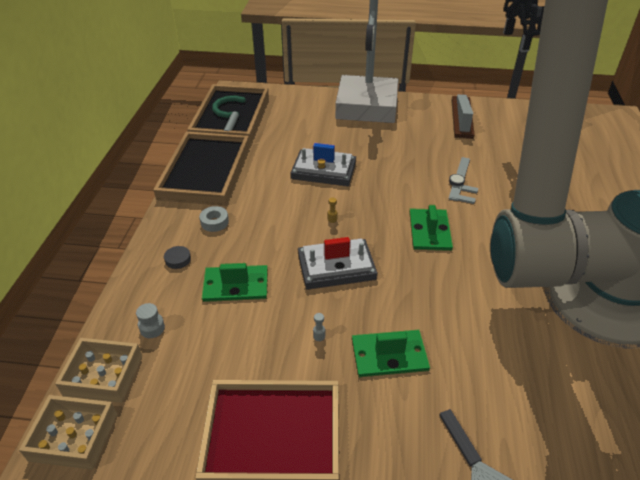

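The top view shows the red-gripped plate at about (320,245), the dark red tray at (155,222), the blue plate at (465,215), and a small pin standing between the red plate and the tray at (239,242). Next I measure the poses.

```bash
cat > h.py <<'E'
import numpy as np,cv2
def cloud(d):
    K=d["intrinsics"];z=d["range_z"].astype(float);v,u=np.mgrid[:480,:640]
    c=np.stack([(u-K[0,2])/K[0,0]*z,(v-K[1,2])/K[1,1]*z,z],-1)
    return (c-d["t"])@d["R"]
def onplane(d,uv,h):
    uv=np.asarray(uv,float).reshape(-1,2)
    r=np.c_[uv,np.ones(len(uv))]@np.linalg.inv(d["intrinsics"]).T@d["R"]
    o=-d["R"].T@d["t"]
    return o+r*((h-o[2])/r[:,2])[:,None]
def rect(p):
    (c,s,a)=cv2.minAreaRect((np.asarray(p)[:,:2]*1000).astype(np.float32))
    if s[0]<s[1]: s=s[::-1];a-=90
    return np.round(c,1),np.round(s,1),round((a+90)%180-90,2)
E
python3 - <<'E'
import pickle
from h import *
for n in("top","side"):
    d=pickle.load(open(f"pics/{n}0.pkl","rb"));P=cloud(d);z=P[...,2]
    hsv=cv2.cvtColor(d["pixels"],cv2.COLOR_RGB2HSV)
    H,S,V=[hsv[...,i].astype(int) for i in range(3)]
    red=((H<8)|(H>172))&(S>150)
    nn,L,st,c=cv2.connectedComponentsWithStats(red.astype(np.uint8))
    for i in range(1,nn):
        if st[i,4]<60: continue
        m=L==i;print(n,i,st[i],c[i],"z pct",np.percentile(z[m],[5,50,95]).round(4),"V",np.median(V[m]))
        if st[i,4]<1500:
            m2=m&(z>.066);print(" bar top",m2.sum(),rect(P[m2]),z[m2].mean(), "ray", rect(onplane(d,np.argwhere(m2)[:,::-1],.072)))
        else:
            print(" floor",rect(onplane(d,np.argwhere(m)[:,::-1],.006)),rect(P[m]))
    # plate top z .03 near red bar
    g=(S<60)&(V>110)&(z>.024)&(z<.037)
    nn,L,st,c=cv2.connectedComponentsWithStats(g.astype(np.uint8))
    for i in range(1,nn):
        if st[i,4]>400: print(n,"plate",st[i],rect(onplane(d,np.argwhere(L==i)[:,::-1],.03)),z[L==i].mean())
    # tray walls: z about .022
    for lo,hi,name in((.035,.3,"tall"),):
        q=(z>lo)&(z<hi)
        nn,L,st,c=cv2.connectedComponentsWithStats(q.astype(np.uint8))
        for i in range(1,nn):
            if st[i,4]>15: print(n,name,st[i],P[L==i].mean(0).round(3),z[L==i].max().round(3))
E
```

```text
top 35 [ 122  179   69   88 4825] [155.46528497 223.05243523] z pct [0.0024 0.0058 0.0094] V 88.0
 floor (array([574.3, 351.1]), array([181.7, 139.6]), 6.67) (array([562.9, 208.5]), array([457.5, 203.9]), 85.24)
top 36 [314 234  13  23 156] [319.69230769 244.94871795] z pct [0.0677 0.0713 0.0749] V 145.0
 bar top 154 (array([514.9, -15.6]), array([46.8, 14.4]), 18.79) 0.07125551615573393 ray (array([514.8, -15.5]), array([47.1, 14.4]), 18.84)
top plate [446 186  38  36 652] (array([ 603.2, -333. ]), array([80.5, 77.1]), 87.96) 0.029239427952505226
top plate [ 293  213   53   65 1492] (array([517.1, -14.8]), array([121.3,  79.9]), 18.12) 0.029568831858028947
top plate [445 215  38  28 598] (array([ 549.6, -328.6]), array([80. , 59.2]), 87.6) 0.029179319413081477
top tall [127  68  26   4  41] [0.917 0.383 0.037] 0.039
top tall [165  69   3  15  24] [0.9   0.323 0.037] 0.038
top tall [116  70   3  13  21] [0.9   0.433 0.036] 0.039
top tall [202  72   3  18  28] [0.889 0.24  0.037] 0.039
top tall [153  87   3  16  29] [0.857 0.349 0.037] 0.04
top tall [222  99  16  17 222] [0.822 0.178 
[... 2732 characters left out ...]
 0.055
side tall [ 74 338  12  13  37] [0.916 0.248 0.036] 0.038
side tall [ 92 339  17   5  38] [0.884 0.241 0.036] 0.038
side tall [113 341  19   6  41] [0.846 0.24  0.036] 0.038
side tall [130 343   8   7  20] [0.824 0.243 0.036] 0.038
side tall [ 56 353  30  34 151] [0.906 0.31  0.036] 0.038
side tall [121 352  12  21  48] [0.823 0.275 0.036] 0.039
side tall [116 373   8  16  43] [0.823 0.309 0.036] 0.039
side tall [ 87 384  27   7  65] [0.847 0.324 0.036] 0.038
side tall [ 19 395  75  59 331] [0.901 0.387 0.036] 0.04
side tall [ 94 401  17  19  62] [0.828 0.358 0.036] 0.039
side tall [ 95 420   8  10  25] [0.824 0.385 0.036] 0.037
side tall [ 53 430  46  29 169] [0.836 0.425 0.036] 0.04
```

Bar and plate give centre (0.516, -0.015) with yaw about 18.1°. The tray centre is about (0.574, 0.349) with yaw 6.7°. The jaw axis is at -73.6° and needs -71.9°, so a turn of +0.03 rad. I approach above the plate.

Request:
arm_command(commands=[[8.5,[2.2,3.35,-0.5],0.0],[8.5,[2.2,3.35,-0.5],0.0],[8.5,[2.2,3.35,-0.5],0.0],[8.5,[2.2,3.35,-0.5],0.0],[8.5,[2.2,3.35,-0.5],0.0],[8.5,[2.2,3.35,-0.5],0.0],[8.5,[2.2,3.35,-0.5],0.0],[8.5,[2.2,3.35,-0.5],0.01],[8.5,[2.2,3.35,-0.5],0.01],[8.5,[2.2,3.35,-0.5],0.01],[8.5,[2.2,3.35,-0.5],0.0],[8.5,[2.2,3.35,-0.5],0.0]], grip_force=60)

```text
clock: 1.3
position: [0.4271, -0.1479, 0.188]
ee_rot: [-0.573, 0.573, -0.415, 0.415]
contact_force: [1.1, -0.2, 0.5]
width: 0.0849
```

Request:
arm_command(commands=[[8.5,[2.2,3.35,-0.5],0.0],[8.5,[2.2,3.35,-0.5],0.0],[8.5,[2.2,3.35,-0.5],0.0],[8.5,[2.2,3.35,-0.5],0.0],[8.5,[0,0,0],0.0],[8.5,[0,0,0],0.0],[8.5,[0,0,0],0.0]])

```text
clock: 2.0
position: [0.5139, -0.0162, 0.1681]
ee_rot: [-0.572, 0.573, -0.415, 0.415]
contact_force: [-0.5, -0.1, -0.8]
width: 0.085
```

```bash
python3 - <<'E'
from rig import manip
from h import *
import pickle
from scipy.spatial.transform import Rotation as Ro
s=manip.get_state();d=manip.get_image("wrist");pickle.dump(d,open("pics/w1.pkl","wb"))
cv2.imwrite("pics/w1.png",d["pixels"][:,:,::-1])
q=s["ee_rot"];M=Ro.from_quat([q[1],q[2],q[3],q[0]]).as_matrix()
print(s["clock"],s["position"],s["width"],"jaw yaw",np.degrees(np.arctan2(M[1,0],M[0,0])),"\n",M,s["contact_force"])
P=cloud(d);z=P[...,2]
hsv=cv2.cvtColor(d["pixels"],cv2.COLOR_RGB2HSV);H,S,V=[hsv[...,i].astype(int) for i in range(3)]
red=((H<8)|(H>172))&(S>150)
nn,L,st,c=cv2.connectedComponentsWithStats(red.astype(np.uint8))
for i in range(1,nn):
    if st[i,4]<200: continue
    m=L==i;m2=m&(z>.066);print(st[i],c[i],z[m].max())
    if m2.sum()>50: print(rect(P[m2]),rect(onplane(d,np.argwhere(m2)[:,::-1],.072)))
g=(S<60)&(V>90)&(z>.024)&(z<.037)
nn,L,st,c=cv2.connectedComponentsWithStats(g.astype(np.uint8))
for i in range(1,nn):
    if st[i,4]>800: print("plate",st[i],rect(onplane(d,np.argwhere(L==i)[:,::-1],.03)))
E
```

```text
2.0 [ 0.51388608 -0.01617685  0.16810474] 0.08501643795771804 jaw yaw -71.86638507675436 
 [[ 3.11234033e-01 -1.18909369e-03  9.50332554e-01]
 [-9.50333291e-01 -5.03737796e-04  3.11233645e-01]
 [ 1.08632463e-04 -9.99999166e-01 -1.28681567e-03]] [-0.54088684 -0.09547775 -0.7669471 ]
[ 317  187   27   98 2529] [329.84895216 235.41043891] 0.29423327696865964
(array([537.2,  -9.6]), array([96.9, 14.5]), 17.86) (array([515.4, -16.6]), array([49.8, 14.4]), 17.75)
plate [  263   127   134   183 17943] (array([514. , -16.6]), array([120.5,  80.2]), 17.96)
```

View pics/w1.png

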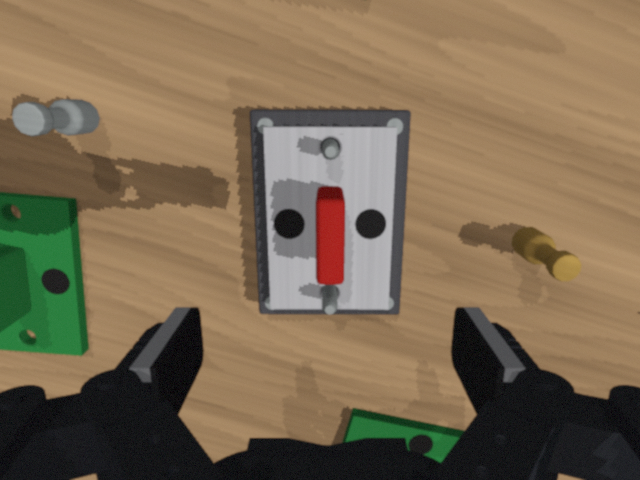

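The wrist view shows the red bar at (330,235) centred between the jaws and aligned with them. Its plane estimate, (0.515, -0.0166) with yaw 17.9°, agrees with the other views. Descend to TCP z = 0.053, then close.

Request:
arm_command(commands=[[8.5,[0.15,0,-1.5],0],[8.5,[0,0,-1.5],0],[8.5,[0,0,-1.5],0],[8.5,[0,0,-1.5],0],[8.5,[0,0,-1.5],0],[8.5,[0,0,-1.5],0],[8.5,[0,0,-1.0],0],[8.5,[0,0,-1.0],0],[8.5,[0,0,-0.5],0],[8.5,[0,0,0],0],[8.5,[0,0,0],0]])

```text
clock: 3.15
position: [0.5164, -0.0157, 0.0536]
ee_rot: [0.573, -0.573, 0.415, -0.415]
contact_force: [0.7, -0.3, -0.0]
width: 0.0848
```

Request:
arm_command(commands=[[4,[0,0,0],0],[3,[0,0,0],0],[2.4,[0,0,0],0],[2.0,[0,0,0],0],[1.7,[0,0,0],0],[1.7,[0,0,0],0],[1.7,[0,0,0],0]])

```text
clock: 3.85
position: [0.5165, -0.0159, 0.0535]
ee_rot: [-0.573, 0.573, -0.414, 0.415]
contact_force: [0.1, -2.0, 1.2]
width: 0.0166
```

Nearly closed. Now I squeeze fully and check the side forces.

Request:
arm_command(commands=[[1.4,[0,0,0],0],[1.0,[0,0,0],0],[1.0,[0,0,0],0],[1.0,[0,0,0],0]], grip_force=70)

```text
clock: 4.25
position: [0.5166, -0.016, 0.0537]
ee_rot: [-0.573, 0.573, -0.414, 0.415]
contact_force: [0.1, -4.2, 5.1]
width: 0.0149
```

```bash
python3 - <<'E'
from rig import manip
import cv2
s=manip.get_state();print(s["contact_force"],s["moment"],s["width"])
d=manip.get_image("side");cv2.imwrite("pics/s2.png",cv2.resize(d["pixels"][180:320,240:440,::-1],None,fx=4,fy=4))
E
```

```text
[ 0.09556123 -4.15231093  5.06133581] [-0.6166962   0.06104631 -0.01662236] 0.014885196324244203
```

View pics/s2.png

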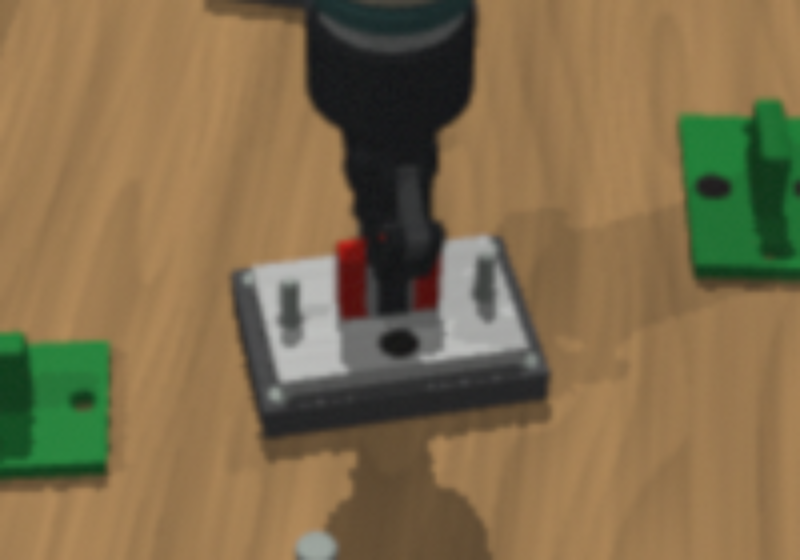

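The jaws hold the bar centrally (about (385,270) in the crop), with a small side force of -4 N in y. I ease 0.5 mm that way and start lifting slowly.

Request:
arm_command(commands=[[1.0,[0,-0.05,0],0],[1.0,[0,0,0.1],0],[1.0,[0,0,0.2],0],[1.0,[0,0,0.3],0],[1.0,[0,0,0.3],0],[1.0,[0,0,0.3],0],[1.0,[0,0,0],0]])

```text
clock: 5.0
position: [0.516, -0.0159, 0.0657]
ee_rot: [0.573, -0.573, 0.415, -0.415]
contact_force: [0.7, -2.4, -4.0]
width: 0.0151
```

Request:
arm_command(commands=[[1.0,[0,0,0.4],0],[1.0,[0,0,0.4],0],[1.0,[0,0,0.4],0],[1.0,[0,0,0.4],0],[1.0,[0,0,0.5],0],[1.0,[0,0,0.5],0],[1.0,[0,0,0.5],0],[1.0,[0,0,0.8],0],[1.0,[0,0,1.0],0],[1.0,[0,0,1.0],0],[1.0,[0,0,1.0],0],[1.0,[0,0,0],0]])

```text
clock: 6.2
position: [0.5174, -0.0162, 0.1362]
ee_rot: [0.573, -0.572, 0.414, -0.416]
contact_force: [0.7, -0.5, -4.0]
width: 0.015
```

```bash
python3 - <<'E'
from rig import manip
from h import *
s=manip.get_state();print(s["position"],s["contact_force"],s["moment"],s["width"])
d=manip.get_image("side");cv2.imwrite("pics/s3.png",cv2.resize(d["pixels"][140:320,220:440,::-1],None,fx=3.3,fy=3.3))
P=cloud(d);h=cv2.cvtColor(d["pixels"],cv2.COLOR_RGB2HSV)
z=P[...,2];m=(h[...,1]<60)&(h[...,2]>110)&(z>.075)&(z<.115)&(np.hypot(P[...,0]-.516,P[...,1]+.016)<.08)
A=np.c_[P[m][:,:2],np.ones(m.sum())];c,*_=np.linalg.lstsq(A,P[m][:,2],rcond=None);print(m.sum(),"tilt deg",np.degrees(c[:2]),P[m].mean(0),rect(P[m]))
E
```

```text
[ 0.51741643 -0.01623072  0.13622781] [ 0.72871377 -0.4862826  -3.98866241] [-0.04931795 -0.06703076  0.00282726] 0.015023956001898688
1209 tilt deg [-0.10282199  0.2028118 ] [ 0.5188263  -0.00993666  0.11184852] (array([517.2, -16.1]), array([120.7,  84.1]), 17.86)
```

View pics/s3.png

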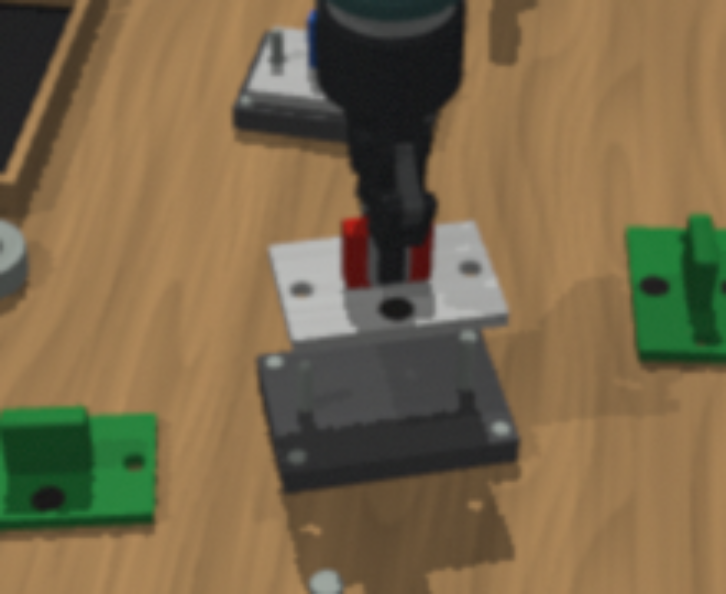

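The plate is clear of the pins and level: the side-view fit tilts 0.2°, and the fixture and pins are bare at (390,420) in the crop. Carry it to the tray at (0.574, 0.349) and turn it by -0.195 rad.

Request:
arm_command(commands=[[1.0,[0.2,1.5,0],0],[1.0,[0.5,3.0,0],-0.02],[1.0,[0.5,3.0,0],-0.02],[1.0,[0.5,3.0,0],-0.02],[1.0,[0.5,3.0,0],-0.02],[1.0,[0.5,3.0,0],-0.02],[1.0,[0.5,3.0,0],-0.02],[1.0,[0.5,3.0,0],-0.02],[1.0,[0.5,3.0,0],-0.02],[1.0,[0.5,3.0,0],-0.02],[1.0,[0.5,3.0,0],-0.015],[1.0,[0.5,3.0,0],0]])

```text
clock: 7.45
position: [0.5722, 0.331, 0.1331]
ee_rot: [-0.529, 0.53, -0.469, 0.468]
contact_force: [0.9, 0.0, -4.1]
width: 0.0151
```

Request:
arm_command(commands=[[1.0,[0.2,1.5,0],0],[1.0,[0,0.5,0],0],[1.0,[0,0,0],0],[1.0,[0,0,0],0],[1.0,[0,0,0],0]])

```text
clock: 7.95
position: [0.575, 0.3475, 0.1343]
ee_rot: [-0.529, 0.53, -0.469, 0.469]
contact_force: [0.4, 0.3, -4.8]
width: 0.0154
```

```bash
python3 - <<'E'
from rig import manip
from h import *
s=manip.get_state();print(s["clock"],s["position"],s["contact_force"],s["moment"],s["width"])
d=manip.get_image("side");cv2.imwrite("pics/s4.png",d["pixels"][:,:,::-1])
P=cloud(d);h=cv2.cvtColor(d["pixels"],cv2.COLOR_RGB2HSV)
z=P[...,2];m=(h[...,1]<60)&(h[...,2]>110)&(z>.1)&(z<.12)&(np.hypot(P[...,0]-.574,P[...,1]-.349)<.085)
A=np.c_[P[m][:,:2],np.ones(m.sum())];c,*_=np.linalg.lstsq(A,P[m][:,2],rcond=None);print(m.sum(),"tilt deg",np.degrees(c[:2]),P[m].mean(0),rect(P[m]))
E
```

```text
7.95 [0.57497517 0.34753643 0.13434593] [ 0.42756329  0.27704772 -4.75276262] [ 0.02553621 -0.0097065   0.02353905] 0.015416694451924461
2879 tilt deg [0.06634236 0.01348147] [0.57240546 0.3540169  0.11051103] (array([573.9, 348.9]), array([120.3,  82. ]), 6.48)
```

View pics/s4.png

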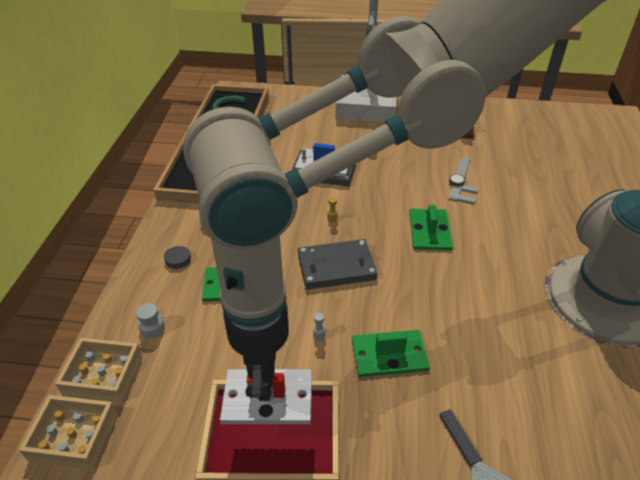

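The plate hangs level at (0.574, 0.349) with yaw 6.5°, over the tray centre ((267,395) in the picture). Contact should come about 94.5 mm lower. I go down 92 mm first.

Request:
arm_command(commands=[[1.0,[0,0,-1.0],0],[1.0,[0,0,-1.5],0],[1.0,[0,0,-1.5],0],[1.0,[0,0,-1.5],0],[1.0,[0,0,-1.2],0],[1.0,[0,0,-1.0],0],[1.0,[0,0,-0.7],0],[1.0,[0,0,-0.5],0],[1.0,[0,0,-0.2],0],[1.0,[0,0,-0.1],0],[1.0,[0,0,0],0],[1.0,[0,0,0],0]])

```text
clock: 9.2
position: [0.5755, 0.3491, 0.0429]
ee_rot: [0.53, -0.529, 0.468, -0.469]
contact_force: [-0.4, -0.4, -4.7]
width: 0.0149
```

Request:
arm_command(commands=[[1.0,[0,0,-0.1],0],[1.0,[0,0,-0.1],0],[1.0,[0,0,0],0],[1.0,[0,0,0],0]])

```text
clock: 9.6
position: [0.5751, 0.349, 0.0403]
ee_rot: [-0.529, 0.53, -0.469, 0.469]
contact_force: [0.2, -0.3, -4.5]
width: 0.0151
```

Request:
arm_command(commands=[[1.0,[0,0,-0.05],0],[1.0,[0,0,0],0],[1.0,[0,0,0],0]])

```text
clock: 9.9
position: [0.5751, 0.3489, 0.0398]
ee_rot: [-0.529, 0.53, -0.469, 0.469]
contact_force: [-1.3, 0.0, -5.0]
width: 0.0149
```

Request:
arm_command(commands=[[1.0,[0,0,-0.05],0],[1.0,[0,0,0],0],[1.0,[0,0,0],0]])

```text
clock: 10.2
position: [0.5752, 0.349, 0.0397]
ee_rot: [0.53, -0.529, 0.469, -0.469]
contact_force: [-0.7, 0.1, -0.3]
width: 0.0152
```

Force in z has dropped from -5 to 0, so the floor now carries the plate. One slight further step to seat it.

Request:
arm_command(commands=[[1.0,[0,0,-0.03],0],[1.0,[0,0,0],0],[1.0,[0,0,0],0]])

```text
clock: 10.5
position: [0.5752, 0.349, 0.0397]
ee_rot: [0.53, -0.529, 0.469, -0.469]
contact_force: [-2.4, -1.1, 3.9]
width: 0.0153
```

```bash
python3 - <<'E'
from rig import manip
from h import *
s=manip.get_state();print(s["clock"],s["position"],s["contact_force"],s["moment"],s["width"])
d=manip.get_image("side")
P=cloud(d);h=cv2.cvtColor(d["pixels"],cv2.COLOR_RGB2HSV)
z=P[...,2];m=(h[...,1]<60)&(h[...,2]>110)&(z>.008)&(z<.025)&(np.hypot(P[...,0]-.574,P[...,1]-.349)<.085)
A=np.c_[P[m][:,:2],np.ones(m.sum())];c,*_=np.linalg.lstsq(A,P[m][:,2],rcond=None);print(m.sum(),"tilt deg",np.degrees(c[:2]),P[m].mean(0),rect(P[m]))
E
```

```text
10.5 [0.57516383 0.34896127 0.03972808] [-2.39969236 -1.13794871  3.85464826] [-0.18183773  0.34459442 -0.03492534] 0.0153205339972807
2574 tilt deg [0.02202299 0.24308452] [0.57218991 0.35430589 0.01591765] (array([574.1, 349.8]), array([121. ,  82.8]), 7.19)
```

The plate is flat, with its top at z = 0.016 as expected, and the floor pushes back at 4 N. I open and rise.

Request:
arm_command(commands=[[1.7,[0,0,0],0],[2.2,[0,0,0],0],[3,[0,0,0],0],[4.0,[0,0,0],0],[5.0,[0,0,0],0],[5.0,[0,0,0],0],[5.0,[0,0,0],0]], grip_force=20)

```text
clock: 11.25
position: [0.5752, 0.349, 0.039]
ee_rot: [-0.53, 0.53, -0.469, 0.469]
contact_force: [0.4, 0.4, 0.1]
width: 0.0498
```

Request:
arm_command(commands=[[5.0,[0,0,0.5],0],[5.0,[0,0,1.0],0],[5.0,[0,0,1.5],0],[5.0,[0,0,2.0],0],[5.0,[0,0,2.0],0],[5.0,[0,0,2.0],0],[5.0,[0,0,2.0],0],[5.0,[0,0,2.0],0],[5.0,[0,0,2.0],0],[5.0,[0,0,0],0],[5.0,[0,0,0],0]])

```text
clock: 12.35
position: [0.5752, 0.349, 0.1897]
ee_rot: [0.53, -0.529, 0.468, -0.469]
contact_force: [0.8, 0.0, -1.5]
width: 0.0501
```

```bash
python3 - <<'E'
from rig import manip
from h import *
s=manip.get_state();print(s["clock"],s["position"],s["contact_force"],s["width"])
for n in("side","wrist"):
    d=manip.get_image(n);cv2.imwrite(f"pics/{n}5.png",d["pixels"][:,:,::-1])
    P=cloud(d);h=cv2.cvtColor(d["pixels"],cv2.COLOR_RGB2HSV)
    z=P[...,2];m=(h[...,1]<60)&(h[...,2]>100)&(z>.008)&(z<.025)&(np.hypot(P[...,0]-.574,P[...,1]-.349)<.085)
    A=np.c_[P[m][:,:2],np.ones(m.sum())];c,*_=np.linalg.lstsq(A,P[m][:,2],rcond=None);print(n,m.sum(),"tilt deg",np.degrees(c[:2]),P[m].mean(0),rect(P[m]))
E
```

```text
12.35 [0.5751843  0.34896928 0.18966959] [ 0.83595019  0.04571431 -1.45650907] 0.05009208687976316
side 3013 tilt deg [0.13933276 0.09490625] [0.57274237 0.35409797 0.01586946] (array([574. , 349.7]), array([121.2,  83.6]), 7.36)
wrist 14641 tilt deg [-0.05215774  0.02237987] [0.57766028 0.35035258 0.01661173] (array([570.5, 349.5]), array([124.2,  83.3]), 6.97)
```

View pics/side5.png

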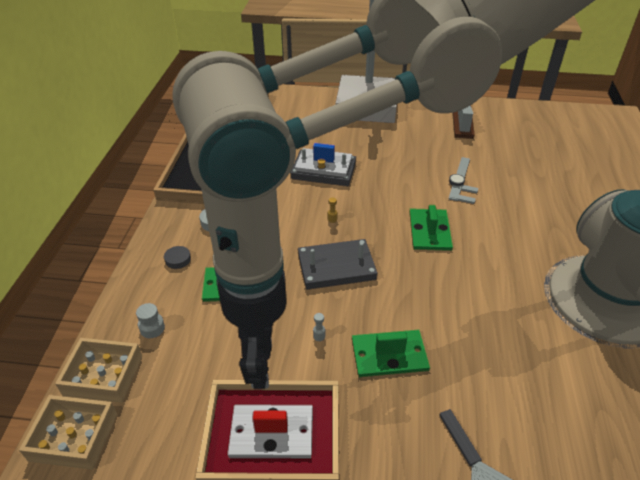

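View pics/wrist5.png

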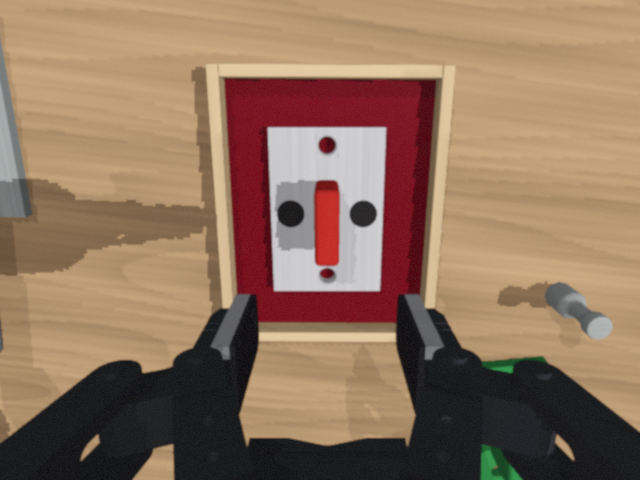

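Both views show the plate flat and centred in the tray: at (270,430) in the side view and (327,210) in the wrist view. The gripper is clear, and the blue plate at (325,163) is unmoved. Handing in.

```bash
python3 -c "
from rig import manip
print(manip.sign_off())"
```

```text
the job is handed in; nothing more can be done
None
```

The red-gripped plate is lying flat on the floor of the dark red tray, and I handed the job in at about 12.5 s of the 51 s allowed.

- **Lift:** I gripped the red bar across its width and lifted the plate straight up about 80 mm, clear of the pins. The side view showed it tilted by about 0.2°.
- **Placing:** I carried it level to the tray, lowered it until the floor pushed back with about 4 N, and only then opened the gripper and moved up 150 mm.
- **Last checks:** The plate's top is at z ≈ 0.016 m, as expected for a plate flat on the floor, with a measured tilt of 0.2° or less. It is centred in the tray to within a few millimetres and lined up with it. The gripper is touching nothing, and in the side view the blue plate still stands on its fixture.
- **Disagreements:** The side and wrist views put the plate's centre about 3.5 mm apart in x, well inside the roughly 30 mm of clearance on each side. The highest force I saw in the readings after each move was about 6.6 N, while closing the grip. No check failed.

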